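# Hang up the pastry cutter and snap the end cap onto the stand

## Task

Hang the large round pastry cutter by its strap handle on the bar of the cutter stand, bringing it on over the bar's open end, and let go of it. Then close that open end so nothing can slip off: set the black end cap on the upright stud, press it down through the click until it sits fully home on the collar, and do not let go: finish while you are still holding the cap and pushing it down clearly. Leave the small cutter hanging and everything else where it stands.

Things in the scene. Friction and masses are not known exactly. Their poses are not given: they have to be found in the camera images.
- stand: Cutter stand, does not move. Marble base 230 x 112 mm, top at 18 mm. Post at x = +85 mm bends into a round steel bar 10 mm thick along the stand's x axis, its top 130 mm above the worktop; the bar's free end at x = -85 mm carries an upright stud. Origin: base centre on the worktop, z up, y = 0 under the bar. A small cutter hangs near the post.
- stud_seat (a point): Top centre of the collar (25 mm wide, 132 mm above the worktop) under the stud; axes as the stand's. The stud rises 19 mm from here: 17 mm thick for 13 mm, then a cone to 8 mm. Four sprung balls 7.5 mm up stand out to a 23 mm circle: they stop the cap's lip about 11 mm above home until a push of about 9 N (15 N if crooked) makes it click past; then the force drops and it goes down to the collar.
- bar_hang (a point): Where the large cutter should hang: point on the bar's top line, 60 mm from the stud's axis toward the post, 130 mm above the worktop; axes as the stand's (x along the bar toward the post). The bar with stud is 31 mm tall from the bar's underside to the stud's tip.
- cutter: Large round steel pastry cutter, loose, 90 g, upright: open ring 64 mm wide, 26 mm high, with an arched strap handle 18 mm wide, 3 mm thick across its y axis; 79 mm high in all. Origin: centre of the underside, z up. Strap legs upright from 40 to 60 mm height, outer faces at y = +-23 mm, 40 mm apart inside. Pinch both legs from outside along y at 56 mm height, 15 N.
- cutter_loop (a point): Middle of the strap's underside, 75.5 mm above the cutter's underside; rests on the bar's top when hung. The opening under the strap, seen along the cutter's x axis, runs from 26 mm to 75.5 mm height; the bar and its stud pass through it when the bar's underside is at 35 mm height in the cutter.
- snap_cap: Black mushroom-shaped snap cap, metal disc on top, loose, about 45 g, 34.5 mm high, open side down. Origin: centre of the underside, z up. Skirt 31 mm wide up to 13 mm height, head 47 mm wide above 15 mm (too wide for the strap's opening): grip the head at 26 mm height with 40 N. Bore: 19 mm wide in the first 3.5 mm, then 25 mm, 22 mm deep. Fully home its origin is at stud_seat.
- small_cutter: Small round pastry cutter, loose, already hanging on the bar near the post, 50 mm from the stand's centre toward the post: ring 48 mm across, same strap handle. Origin: centre of its underside, 54.5 mm above the worktop.
- mug: Small white mug with a teal band, loose, 61 x 85 x 51 mm; origin centre of the underside. Bystander.
- lemon: Yellow lemon, loose, 76 x 56 x 55 mm. Bystander.
- lime: Green lime, loose, 53 x 46 x 48 mm. Bystander.
- teaspoon: Steel teaspoon lying flat, loose, 132 x 26 x 9 mm. Bystander.
- timer: Wind-up kitchen timer with a black dial, loose, 65 mm across, 43 mm high; origin centre of the underside. Bystander.
- creamer: Cream-coloured glazed creamer jug, loose, 77 x 118 x 82 mm; origin centre of the underside. Bystander.
Mind the look-alikes: they are no part of the job. What is shaped like the snap_cap but white is not meant.

How it is judged:
By the outcome, as a careful person would: the job done as asked, in the order asked, and still so for the second after the job is handed in, while the arm keeps its last pose, push and grip.
It also fails if it takes over 64 s, if anything falls off the work surface, if the arm or the gripper's body presses on something with over 40 N, if the wrist force passes 120 N, or if a joint passes its speed limit or range.

## Robot

A 6-joint arm with a two-finger parallel gripper is mounted at the origin on a cart in front of the work surface, level with it; the furniture and walls round the work are solid. World frame = base frame: x ahead of the robot, y to its left, z up, the work surface at z = 0. Lengths are in m, angles in degrees, forces in N, time in s.
With the tool pointing down it reaches from about 0.325 to 0.85 m from the base axis. Payload 15.5 kg.
Tool frame: the origin (TCP) lies midway between the tips of the shut fingers; the grasp point (between the pads) lies 19 mm behind it; z points along the fingers, y is the line along which they close (so a half turn about z gives the same grasp; the last joint's range is limited). The gripper opens to 91 mm and grips with 3 to 60 N. Pads are 32 mm wide; open, the fingers measure 118 mm over their backs; the gripper's body (76 mm by 178 mm) begins 60 mm behind the grasp point.
Start: joints at [-70.216, 28.281, 77.091, -0, 74.628, -5.472], TCP at [0.267, -0.565, 0.214] pointing down, gripper open.
Joint ranges: [-166.48, 166.48], [-47.26, 123.95], [12.59, 153.08], [-70.14, 250.14], [6.76, 159.57], [-176.63, 176.63]. Speed limits (degrees/s): [108.29, 108.29, 147.25, 172.46, 172.46, 172.46].

## Interface

Orientations are given as a 3x3 rotation matrix whose columns are the frame's x, y, z axes.
In Python, from bench import ctrl gives the robot as it stands. The module is installed in compiled form; this text tells all that it offers. Calls block until the motion is done:
- ctrl.goto(position, orientation): joint-space move of the TCP to a pose.
- ctrl.move_l(position, vel=0.15, ori=None, contact_N=None): straight line of the TCP; ori=None keeps the orientation; vel is the mean speed in m/s. With contact_N (N) it stops when the force on the tool has changed by that much, and returns True; else False.
- ctrl.movej(angles): joint-space move.
- ctrl.command_gripper(opening): opening from 0.0 (shut) to 1.0 (fully open); the grip force is fixed at half the most; returns when the fingers have stopped.
- ctrl.sleep(seconds).
- ctrl.ik(position, orientation): joint angles nearest the present ones, or None.
- ctrl.read_camera(name): name is "scene" or "top" or "wrist"; returns the picture (400x640x3 uint8, blue, green, red); there is no depth.
- ctrl.camera_params(name): a dict with "fx", "fy", "cx", "cy" (pixels), "pose" (4x4, takes a point from camera to world coordinates); the wrist camera has in their place "T_tool_cam" (4x4, takes a point from camera to tool coordinates, whose origin is the TCP and whose axes are the flange's). Camera axes: x right, y up, looking along -z (the intrinsics and any distortion apply to the point x, -y, -z); pixel columns grow to the right and rows downward; lengths in m; the calibration is good to about 2 mm. A picture is of the moment at which its call begins: read the wrist's pose just before it. camera_params takes no time and is no camera call.
A pose or a line that the arm cannot do raises ctrl.MotionError and nothing moves.
- ctrl.sign_off(): hands the job in; it is judged then, once.
Readings, each from a call of its own:
- ctrl.current_t(): time.
- ctrl.current_q(): joint angles.
- ctrl.current_dq(): joint speeds.
- ctrl.current_effort(): joint torques, N m.
- ctrl.current_tool_pos(): TCP position.
- ctrl.current_eef_rot(): TCP orientation.
- ctrl.current_contact_force(): force on the tool from outside, world axes, zero at the start.
- ctrl.current_wrist_torque(): the same for the moment, N m.
- ctrl.current_grip_width(): opening from 0.0 (shut) to 1.0 (fully open).
- ctrl.current_grasp_force(): force on a finger pad.
Only numpy, scipy, OpenCV 4.12 (cv2) and the standard library are available. Lean on these libraries where they do the work, as an engineer would, in place of code of your own. Each camera call takes 0.05 s, during which the arm holds its last target. There are 200 camera calls.

## Working session

There is one attempt and no reset: what is moved stays moved. The work goes in short steps, each a Python script; the robot and the scene stay as the last script left them, time stands still between calls to the robot, and variables do not carry over. Pictures are saved under pics/ and viewed, at most 10 in all, crops included, and the job is handed in when it is done.

```bash
mkdir -p pics && python3 - <<'E'
from bench import ctrl
import cv2,numpy as np
np.set_printoptions(precision=4,suppress=True)
for n in("scene","top"):
    cv2.imwrite(f"pics/{n}0.png",ctrl.read_camera(n)); print(n,ctrl.camera_params(n))
print(ctrl.camera_params("wrist"),ctrl.current_t(),ctrl.current_eef_rot())
E
```

```text
scene {'fx': 394.35546902268817, 'fy': 394.35546902268817, 'cx': 326.4288491373447, 'cy': 197.45561017302222, 'pose': array([[-0.8767,  0.2821, -0.3897,  0.1138],
       [-0.481 , -0.5076,  0.7148,  0.8941],
       [ 0.0038,  0.8141,  0.5807,  0.8185],
       [ 0.    ,  0.    ,  0.    ,  1.    ]])}
top {'fx': 394.1561138800345, 'fy': 394.1561138800345, 'cx': 324.1458030439981, 'cy': 192.0910091653102, 'pose': array([[ 0.0151,  0.9963, -0.0849,  0.4661],
       [-0.9999,  0.0148, -0.0044, -0.0211],
       [-0.0031,  0.0849,  0.9964,  1.3493],
       [ 0.    ,  0.    ,  0.    ,  1.    ]])}
{'fx': 306.6479316978366, 'fy': 306.6479316978366, 'cx': 322.3857154804016, 'cy': 199.5828609423285, 'T_tool_cam': array([[-0.0006,  0.9579,  0.2871,  0.0826],
       [ 1.    ,  0.0007, -0.0001,  0.0009],
       [-0.0003,  0.2871, -0.9579, -0.172 ],
       [ 0.    ,  0.    ,  0.    ,  1.    ]])} 0.1 [[ 0.9044  0.4266 -0.0004]
 [ 0.4266 -0.9044  0.001 ]
 [ 0.0001 -0.0011 -1.    ]]
```

View pics/scene0.png

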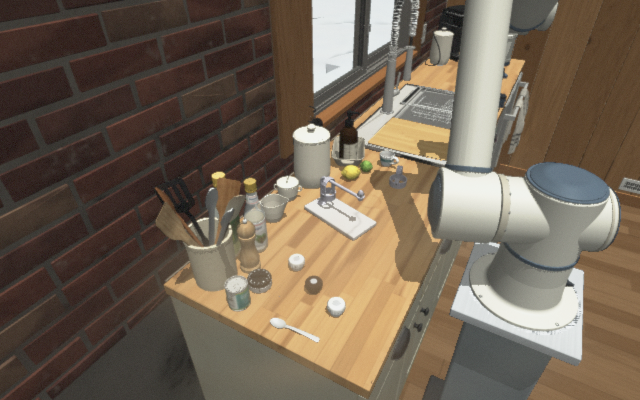

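View pics/top0.png

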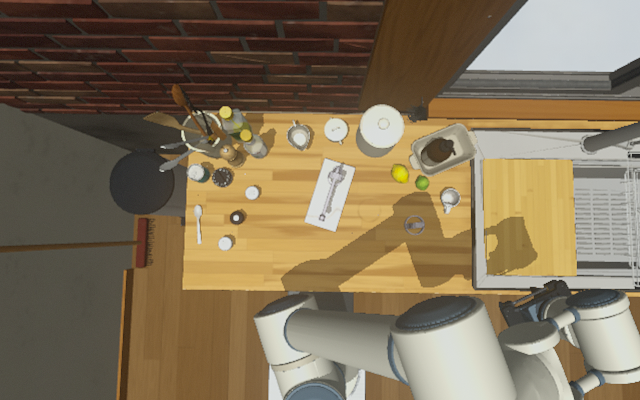

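Top view: the large cutter is at (414,226), stand with its stud end at (322,216) and post end at (340,168). The cap candidates are black (237,217), white (252,192), white (225,243), and the dark timer (222,177), which is bigger. In the scene view, black is at (314,285), white at (297,262) and (336,306), timer at (260,281). I choose the black one and check it up close.

```bash
cat > h.py <<'E'
from bench import ctrl
import cv2,numpy as np
np.set_printoptions(precision=4,suppress=True)
def cam(n):
    p=ctrl.camera_params(n)
    if n=="wrist":
        T=np.eye(4);T[:3,:3]=ctrl.current_eef_rot();T[:3,3]=ctrl.current_tool_pos();M=T@p["T_tool_cam"]
    else: M=p["pose"]
    return np.array([p["fx"],p["fy"],p["cx"],p["cy"]]),M
def proj(c,X):
    k,M=c; P=(np.atleast_2d(X)-M[:3,3])@M[:3,:3]; return np.c_[k[2]+k[0]*P[:,0]/-P[:,2],k[3]-k[1]*P[:,1]/-P[:,2]]
def ray(c,uv):
    k,M=c; d=M[:3,:3]@np.array([(uv[0]-k[2])/k[0],-(uv[1]-k[3])/k[1],-1]); return M[:3,3],d/np.linalg.norm(d)
def atz(c,uv,z):
    o,d=ray(c,uv); return o+d*(z-o[2])/d[2]
def tri(obs):
    A=np.zeros((3,3));b=np.zeros(3)
    for c,uv in obs:
        o,d=ray(c,uv);P=np.eye(3)-np.outer(d,d);A+=P;b+=P@o
    X=np.linalg.solve(A,b); return X,[np.round(proj(c,X)[0]-uv,1) for c,uv in obs]
def R(yaw): # tool down, tool x at yaw deg
    a=np.radians(yaw);c,s=np.cos(a),np.sin(a);return np.array([[c,s,0],[s,-c,0],[0,0,-1.]])
def shot(name):
    k,M=cam("wrist"); im=ctrl.read_camera("wrist"); cv2.imwrite(f"pics/{name}.png",im); np.savez(f"pics/{name}.npz",k=k,M=M); return im
def load(name):
    f=np.load(f"pics/{name}.npz");return f["k"],f["M"]
E
python3 - <<'E'
from h import *
t,s=cam("top"),cam("scene")
for n,a,b in(("cutter",(414,224),(399,178)),("stud",(322,217),(361,195)),("post",(340,170),(327,183)),("cap",(237,217),(314,280)),("timer",(222,177),(260,276))):
    print(n,tri([(t,a),(s,b)]),atz(t,a,0.05))
E
```

```text
cutter (array([ 0.4725, -0.3183,  0.0273]), [array([0.4, 1.1]), array([-1.1, -0. ])]) [ 0.476  -0.3119  0.05  ]
stud (array([ 0.4907, -0.011 ,  0.1329]), [array([0.2, 0.6]), array([-0.7, -0.1])]) [ 0.4944 -0.0095  0.05  ]
post (array([ 0.6407, -0.067 ,  0.0965]), [array([0.5, 1.2]), array([-1.3, -0.2])]) [ 0.6513 -0.0669  0.05  ]
cap (array([0.4896, 0.2738, 0.0327]), [array([0.1, 0.3]), array([-0.4, -0.1])]) [0.4902 0.2704 0.05  ]
timer (array([0.6241, 0.3297, 0.0306]), [array([0. , 0.1]), array([-0.1, -0. ])]) [0.622  0.3247 0.05  ]
```

```bash
python3 - <<'E'
from h import *
for n,p,y in(("c1",(.47,-.40,.20),20),("c2",(.47,-.25,.20),20),("s1",(.55,-.13,.27),20),("s2",(.55,.07,.27),20)):
    ctrl.goto(np.array(p),R(y)); shot(n); print(ctrl.current_t(),ctrl.current_tool_pos())
T=[]
for n,z0,X in(("c1",3,(.475,-.316,.05)),("c2",3,(.475,-.316,.05)),("s1",2,(.56,-.04,.12)),("s2",2,(.56,-.04,.12))):
    c=load(n);u,v=proj(c,X)[0]; im=cv2.imread(f"pics/{n}.png"); w,h=400//z0,300//z0
    x0=int(np.clip(u-w/2,0,640-w));y0=int(np.clip(v-h/2,0,400-h)); print(n,x0,y0,z0)
    T.append(cv2.resize(cv2.resize(im[y0:y0+h,x0:x0+w],None,fx=z0,fy=z0,interpolation=cv2.INTER_CUBIC),(400,300)))
cv2.imwrite("pics/m1.png",np.vstack([np.hstack(T[:2]),np.hstack(T[2:])]))
E
```

```text
1.175 [ 0.4692 -0.4011  0.2   ]
1.875 [ 0.4701 -0.251   0.2002]
2.6083 [ 0.5496 -0.1309  0.2694]
3.475 [0.5502 0.0686 0.2698]
c1 180 105 3
c2 312 152 3
s1 143 75 2
s2 317 136 2
```

View pics/m1.png

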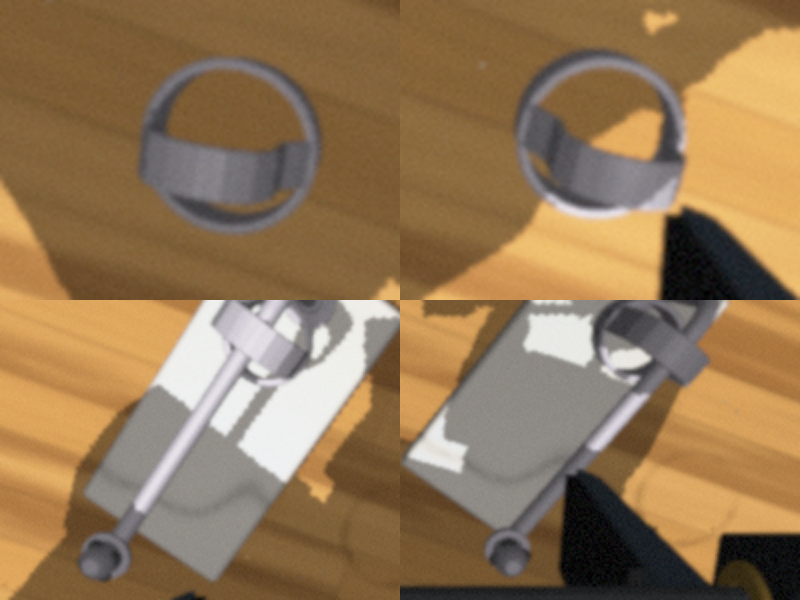

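The left tiles show the cutter ring and strap; its strap runs along image x. The lower tiles show the stand: stud at montage (103,557) and (508,552), bar running to the small cutter and post. The fingers block part of the view, so I'll retake with the targets ahead of the fingers and fit model silhouettes.

```bash
cat > fit.py <<'E'
from h import *
from scipy.optimize import minimize
def ringpts(r,z,n=48): a=np.linspace(0,2*np.pi,n,endpoint=False); return np.c_[r*np.cos(a),r*np.sin(a),np.full(n,z)]
def cyl(r0,z0,r1,z1): return np.r_[ringpts(r0,z0),ringpts(r1,z1)]
def box(x0,x1,y0,y1,z0,z1): return np.array([(x,y,z) for x in(x0,x1) for y in(y0,y1) for z in(z0,z1)])
def cutterparts(r,h=0.026,y=.0215):
    q=[]; P=ringpts(r,0);Q=ringpts(r,h)
    for i in range(48): j=(i+1)%48; q.append(np.array([P[i],P[j],Q[j],Q[i]]))
    prof=[(-.0215,h-.01),(-.0215,.060)]+[(-.0215*np.cos(t),.060+.0175*np.sin(t)) for t in np.linspace(0,np.pi,17)]+[(.0215,h-.01)]
    for (a,b),(c,d) in zip(prof,prof[1:]): q.append(np.array([(-.009,a,b),(.009,a,b),(-.009,c,d),(.009,c,d)]))
    for s in(-1,1): q.append(box(-.009,.009,min(s*.0215,s*r),max(s*.0215,s*r),.0245,.026))
    return q
CUT=cutterparts(.0315)
CAP=[cyl(.0155,0,.0155,.013),cyl(.0235,.015,.0235,.030),cyl(.0235,.030,.017,.0345)]
STAND=[box(-.115,.115,-.056,.056,0,.018),box(-.085,.085,-.005,.005,.12,.13),cyl(.0125,.118,.0125,.132)+[-.085,0,0],cyl(.0085,.132,.004,.151)+[-.085,0,0]]
def tf(P,p):
    c,s=np.cos(p[2]),np.sin(p[2]); z=p[3] if len(p)>3 else 0
    return P@np.array([[c,s,0],[-s,c,0],[0,0,1]])+[p[0],p[1],z]
S=4
def render(c,parts,p,shape=(400,640)):
    m=np.zeros((shape[0]*2,shape[1]*2),np.uint8)
    for P in parts:
        uv=proj(c,tf(P,p)); h=cv2.convexHull(((uv+.5)*2*16).astype(np.int32)); cv2.fillConvexPoly(m,h,255,cv2.LINE_AA,4)
    return cv2.resize(m,shape[::-1],interpolation=cv2.INTER_AREA)/255.
def mask(im,dark=False):
    hsv=cv2.cvtColor(cv2.GaussianBlur(im,(3,3),0),cv2.COLOR_BGR2HSV); m=hsv[...,1]<85
    return m.astype(float)
def roi(c,X,rad):
    u,v=proj(c,X)[0]; k,M=c; r=rad*k[0]/abs((np.array(X)-M[:3,3])@M[:3,2]); yy,xx=np.mgrid[:400,:640]; return ((xx-u)**2+(yy-v)**2<r*r)
def fit(views,parts,p0,rad,steps,extra=None):
    V=[(c,m,roi(c,(p0[0],p0[1],.04),rad)) for c,m in views]
    def f(p): return sum((np.abs(render(c,parts,p)-m)*r).sum()/max(m[r].sum(),1) for c,m,r in V)/len(V)
    sx=np.array([p0]+[np.array(p0)+np.eye(len(p0))[i]*steps[i] for i in range(len(p0))])
    o=minimize(f,p0,method="Nelder-Mead",options=dict(initial_simplex=sx,xatol=1e-4,fatol=1e-5,maxfev=400)); return o.x,o.fun
E
python3 - <<'E'
from fit import *
def look(pre,ctr,zt,offs,back=.085):
    for i,(dx,dy,yw) in enumerate(offs):
        a=np.radians(yw); p=np.array([ctr[0]+dx-back*np.cos(a),ctr[1]+dy-back*np.sin(a),zt])
        try: ctrl.goto(p,R(yw)); shot(f"{pre}{i}")
        except ctrl.MotionError as e: print(pre,i,e)
look("K",(.49,.274),.16,[(0,.06,20),(0,-.06,20)])
look("S",(.565,-.04),.25,[(0,.09,0),(0,-.09,0)])
look("C",(.474,-.317),.19,[(0,.06,0),(0,-.07,0)])
print(ctrl.current_t())
T=[]
for n,X in(("K0",(.49,.274,.03)),("K1",(.49,.274,.03)),("S0",(.565,-.04,.08)),("S1",(.565,-.04,.08)),("C0",(.474,-.317,.04)),("C1",(.474,-.317,.04))):
    im=cv2.imread(f"pics/{n}.png"); m=mask(im); im[m>0]=im[m>0]//2+np.array([128,0,0],np.uint8)
    T.append(cv2.resize(im,(266,166)) if 0 else cv2.resize(im,(400,200),interpolation=cv2.INTER_AREA))
cv2.imwrite("pics/m2.png",np.vstack([np.hstack(T[i:i+2]) for i in(0,2,4)]))
E
```

```text
8.2417
```

View pics/m2.png

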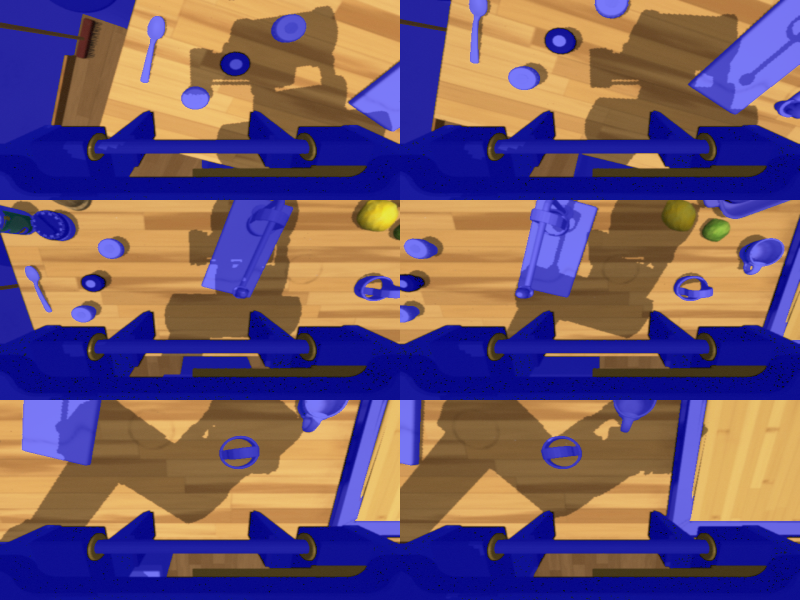

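Masks are clean: black cap in K0/K1 (metal disc on top, dark skirt; whites nearby are lighter), stand in S0/S1, cutter in all the S and C views. Now fit.

```bash
cat >> fit.py <<'E'
_sm=[P*1. for P in cutterparts(.0235,.026)]
STAND+= [cyl(.006,.0,.006,.125)+[.085,0,0]]+[P+[.05,0,.0545] for P in _sm]
E
python3 - <<'E'
from fit import *
V=lambda *n:[(load(i),mask(cv2.imread(f"pics/{i}.png"))) for i in n]
res={}
def run(nm,views,parts,p0,rad,st):
    for z in(0,1):
        p=list(p0)+([0.] if z else []); x,f=fit(V(*views),parts,p,rad,st[:len(p)]); print(nm,x[:2],np.degrees(x[2]),x[3:],round(f,3),flush=True)
        if not z: res[nm]=x
st=[.006,.006,.15,.004]
run("cutter",("C0","C1"),CUT,(.474,-.317,.0),.05,st)
run("cutterS",("S0","S1"),CUT,(.474,-.317,.0),.05,st)
run("cutterc",("c1",),CUT,(.474,-.317,.0),.05,st)
run("cap",("K0","K1"),CAP,(.49,.274,0),.035,[.006,.006,.0,.004])
run("stand",("S0","S1"),STAND,(.565,-.04,-.35),.16,st)
run("stands",("s1",),STAND,(.565,-.04,-.35),.16,st)
np.savez("res.npz",**res)
T=[]
for n,k,parts in(("C0","cutter",CUT),("C1","cutter",CUT),("S0","stand",STAND),("S1","stand",STAND),("K0","cap",CAP),("K1","cap",CAP)):
    c=load(n);im=cv2.imread(f"pics/{n}.png");u,v=proj(c,(*res[k][:2],.05))[0]; w=(120,60) if k!="stand" else (260,195)
    w=(120,90) if k!="stand" else (260,195)
    x0=int(np.clip(u-w[0]/2,0,640-w[0]));y0=int(np.clip(v-w[1]/2,0,400-w[1]))
    f=266/w[0]; big=cv2.resize(im[y0:y0+w[1],x0:x0+w[0]],(266,199),interpolation=cv2.INTER_CUBIC)
    m=(render(c,parts,res[k])>.5).astype(np.uint8)[y0:y0+w[1],x0:x0+w[0]]; m=cv2.resize(m,(266,199))
    cs,_=cv2.findContours(m,cv2.RETR_LIST,cv2.CHAIN_APPROX_NONE); cv2.drawContours(big,cs,-1,(0,0,255),1); T.append(big)
cv2.imwrite("pics/m3.png",np.vstack([np.hstack(T[:3]),np.hstack(T[3:])]))
E
```

```text
cutter [ 0.475  -0.3198] 8.678073233344794 [] 0.195
cutter [ 0.4749 -0.3198] 8.604856047176254 [0.0036] 0.184
cutterS [ 0.4737 -0.3219] 9.901602939648903 [] 0.117
cutterS [ 0.4736 -0.3223] 10.142941238026326 [-0.0006] 0.117
cutterc [ 0.4741 -0.3191] 8.398385450497303 [] 0.188
cutterc [ 0.4747 -0.3197] 8.741553852455137 [0.0027] 0.186
cap [0.4879 0.2761] 0.0 [] 0.229
cap [0.4895 0.2771] 0.0 [-0.0092] 0.174
stand [ 0.5737 -0.0342] -16.835113404839543 [] 0.041
stand [ 0.5735 -0.0344] -16.830654555648437 [-0.0018] 0.038
stands [ 0.5735 -0.0347] -17.008667588203338 [] 0.083
stands [ 0.5736 -0.0346] -16.988354590133287 [-0.002] 0.08
```

View pics/m3.png

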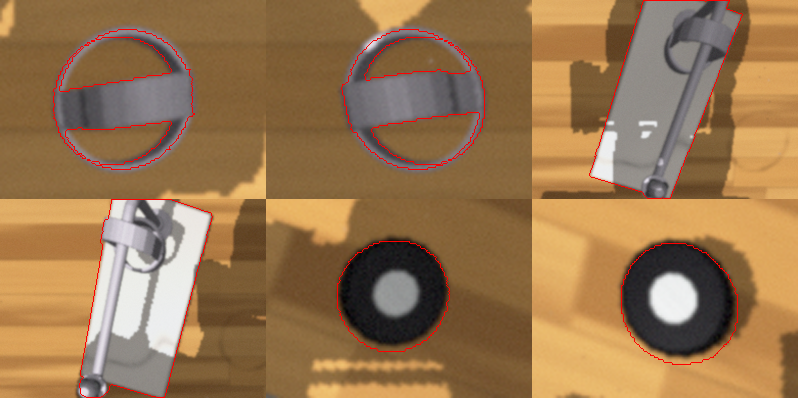

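Overlays agree: cutter at (0.4745,-0.320) yaw 8.7° with height near 0, and stand at (0.5736,-0.0344) yaw -16.9° with stud at about (0.492,-0.010). The cap outline is slightly off; I'll refit it later with a dark mask. Pick the cutter.

```bash
python3 - <<'E'
from h import *
c=np.array([.4745,-.3200]); y=8.7
ctrl.goto(np.array([*c,.16]),R(y))
print(ctrl.move_l(np.array([*c,.037]),vel=.1,contact_N=6), ctrl.current_tool_pos())
ctrl.command_gripper(0.0); ctrl.sleep(.2)
print("grip",ctrl.current_grip_width()*91,ctrl.current_grasp_force(),ctrl.current_contact_force())
ctrl.move_l(np.array([*c,.10]),vel=.1)
print("grip",ctrl.current_grip_width()*91,ctrl.current_grasp_force(),ctrl.current_contact_force(),ctrl.current_t())
S=np.array([.5736,-.0344]);a=np.radians(-16.9);u=np.array([np.cos(a),np.sin(a)])
p=S-u*.175
ctrl.move_l(np.array([*c,.20]),vel=.2)
ctrl.goto(np.array([*p,.20]),R(-16.9)); ctrl.move_l(np.array([*p,.122]),vel=.15)
shot("h0"); 
print(ctrl.current_tool_pos(),ctrl.current_grip_width()*91,ctrl.current_t())
cv2.imwrite("pics/h0s.png",np.vstack([cv2.imread("pics/h0.png")[:300],cv2.resize(ctrl.read_camera("scene")[140:240,260:473],(640,300))]))
E
```

```text
False [ 0.4748 -0.3203  0.0375]
grip 47.0396600744029 26.21762953698635 [-0.3474 -0.6403 -0.5524]
grip 47.223103489136506 26.215402856469154 [-0.1164  0.2846 -1.6802] 11.8833
[0.4068 0.0162 0.1226] 47.32286442705619 14.5417
```

View pics/h0s.png

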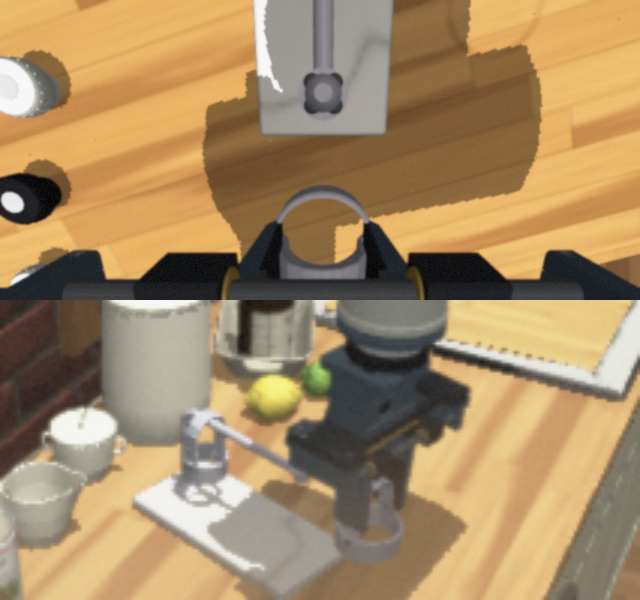

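The stud is at (323,93) and the ring centre at column 322, so the cutter is held upright and lined up with the bar. Slide on with contact monitoring, lower, and release.

```bash
python3 - <<'E'
from h import *
S=np.array([.5736,-.0344]);a=np.radians(-16.9);u=np.array([np.cos(a),np.sin(a)])
p=S-u*.025
hit=ctrl.move_l(np.array([*p,.122]),vel=.08,contact_N=4)
print("slide",hit,ctrl.current_tool_pos(),ctrl.current_contact_force())
if not hit:
    f0=ctrl.current_contact_force()
    hit=ctrl.move_l(np.array([*p,.0885]),vel=.03,contact_N=3)
    print("lower",hit,ctrl.current_tool_pos(),ctrl.current_contact_force()-f0)
shot("h1"); cv2.imwrite("pics/h1s.png",np.vstack([cv2.imread("pics/h1.png")[:300],cv2.resize(ctrl.read_camera("scene")[140:240,260:473],(640,300))])); print(ctrl.current_t())
E
```

```text
slide False [ 0.5494 -0.027   0.122 ] [-0.3831 -0.2547 -1.2783]
lower True [ 0.5497 -0.0272  0.0912] [ 0.6449 -0.8611  9.4336]
17.6583
```

Contact came at TCP z 0.0912, against 0.092 expected for resting on the bar. Release.

```bash
python3 - <<'E'
from fit import *
p=ctrl.current_tool_pos()
ctrl.move_l(p+[0,0,.0007],vel=.02); ctrl.command_gripper(1.0); ctrl.sleep(.3)
ctrl.move_l(p+[0,0,.14],vel=.15)
# view of result and of the cap
def look(pre,ctr,zt,offs,back=.085):
    for i,(dx,dy,yw) in enumerate(offs):
        a=np.radians(yw); q=np.array([ctr[0]+dx-back*np.cos(a),ctr[1]+dy-back*np.sin(a),zt])
        ctrl.goto(q,R(yw)); shot(f"{pre}{i}")
look("H",(.53,-.02),.27,[(0,.06,0)])
look("Q",(.4885,.2765),.14,[(0,.05,0),(0,-.05,0)])
print(ctrl.current_t())
T=[cv2.resize(cv2.imread("pics/H0.png")[:250],(640,250))]
L=[]
for n in("Q0","Q1"):
    c=load(n);im=cv2.imread(f"pics/{n}.png");u,v=map(int,proj(c,(.4885,.2765,.03))[0]);L.append(cv2.resize(im[max(v-55,0):max(v-55,0)+110,u-60:u+60],(320,293),interpolation=cv2.INTER_CUBIC))
cv2.imwrite("pics/m4.png",np.vstack(T+[np.hstack(L)]))
# dark-mask silhouette of the cap (holes filled)
V=[]
for n in("K0","K1","Q0","Q1"):
    c=load(n);im=cv2.imread(f"pics/{n}.png");g=cv2.GaussianBlur(im,(3,3),0).max(2);r=roi(c,(.4885,.2765,.02),.035)
    m=((g<70)&r).astype(np.uint8);cs,_=cv2.findContours(m,cv2.RETR_EXTERNAL,cv2.CHAIN_APPROX_NONE);m[:]=0
    cv2.drawContours(m,[max(cs,key=cv2.contourArea)],-1,1,-1); V.append((c,m.astype(float)))
for k in("K","Q"):
    vv=V[:2] if k=="K" else V[2:]
    for p0 in((.4885,.2765,0),(.4885,.2765,0,0.)):
        x,f=fit(vv,CAP,p0,.035,[.006,.006,0,.004][:len(p0)]); print(k,x,f)
E
```

```text
22.5167
K [0.4889 0.2769 0.    ] 0.1155595389079552
K [ 0.4895  0.2767  0.     -0.0052] 0.08856231290620431
Q [0.4889 0.2768 0.    ] 0.10764836624511082
Q [ 0.4896  0.2766  0.     -0.0057] 0.07588032328853117
```

View pics/m4.png

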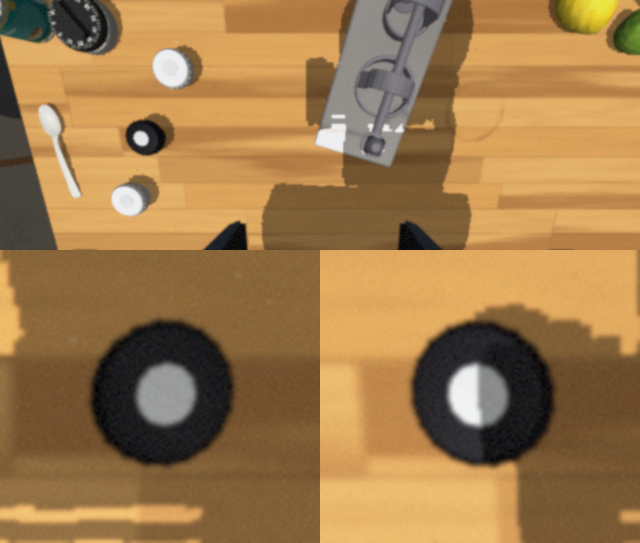

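The large cutter hangs on the bar with its strap over it, between the stud and the small cutter. The crops confirm the black cap with the metal disc: tile centres (166,393) and (480,393). Cross-check the disc height and stud, then grip.

```bash
python3 - <<'E'
from fit import *
obs=[]
for n in("K0","K1","Q0","Q1"):
    c=load(n);im=cv2.imread(f"pics/{n}.png");r=roi(c,(.4890,.2768,.034),.013);m=(im.min(2)>85)&r;yy,xx=np.nonzero(m);obs.append((c,(xx.mean(),yy.mean())))
X,e=tri(obs);print("disc",X,e)
c=load("h0");print("stud tip",atz(c,(323,93),.151))
p=np.array([*((X[:2]+[.4892,.2768])/2),.10]); ctrl.goto(p,R(0))
p[2]=.007; print(ctrl.move_l(p,vel=.08,contact_N=6)); ctrl.command_gripper(0.); ctrl.sleep(.2)
print("grip",ctrl.current_grip_width()*91,ctrl.current_grasp_force(),ctrl.current_tool_pos())
p[2]=.08; ctrl.move_l(p,vel=.1); p[2]=.24; ctrl.move_l(p,vel=.2)
S=np.array([.5736,-.0344]);a=np.radians(-16.9);u=np.array([np.cos(a),np.sin(a)]);q=S-.085*u;print("seat",q)
ctrl.goto(np.array([*q,.22]),R(-16.9)); shot("P0")
ctrl.move_l(np.array([*q,.170]),vel=.1); shot("P1")
print("grip",ctrl.current_grip_width()*91,ctrl.current_grasp_force(),ctrl.current_t())
s=ctrl.read_camera("scene")[140:240,290:440]
cv2.imwrite("pics/m5.png",np.vstack([cv2.imread("pics/P1.png")[100:300,120:520],cv2.resize(s,(400,267),interpolation=cv2.INTER_CUBIC)]))
E
```

```text
disc [0.4896 0.2769 0.0367] [array([ 0., -0.]), array([-0.3, -0.1]), array([-0.,  0.]), array([0.3, 0. ])]
stud tip [ 0.4918 -0.0101  0.151 ]
False
grip 46.11562574002345 30.00007152557373 [0.4894 0.2769 0.007 ]
seat [ 0.4923 -0.0097]
grip 46.253109329008446 29.999910593032837 28.9917
```

View pics/m5.png

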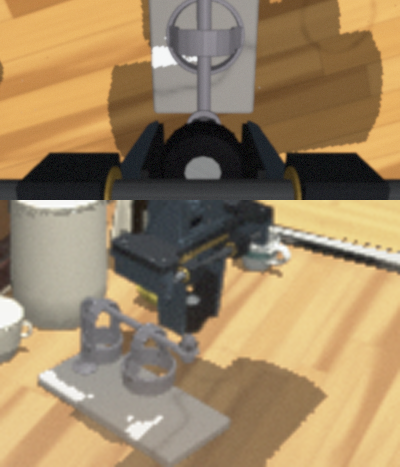

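The cap is held (46 mm, 30 N) and centred over the stud, and the two stud measurements agree to 0.6 mm. Press down in steps, watching force.

```bash
python3 - <<'E'
from h import *
f0=ctrl.current_contact_force(); q=np.array([.4921,-.0098,0])
print("start",f0)
for z in list(np.arange(.162,.150,-.003))+list(np.arange(.150,.1345,-.001)):
    q[2]=z; ctrl.move_l(q,vel=.03); ctrl.sleep(.1); f=ctrl.current_contact_force()-f0
    print(round(z,4),ctrl.current_tool_pos()[2].round(4),f.round(1),round(ctrl.current_grip_width()*91,2),round(ctrl.current_grasp_force(),1))
    if f[2]>22 or np.hypot(*f[:2])>10: print("stop");break
print(ctrl.current_t())
E
```

```text
start [ 0.0719 -0.5254 -1.1689]
0.162 0.162 [ 0.2  0.8 -0.2] 46.22 30.0
0.159 0.159 [ 0.3  0.9 -0.6] 45.88 30.0
0.156 0.156 [0.3 1.3 0.1] 45.94 30.0
0.153 0.153 [-0.   0.6  0.7] 45.93 30.0
0.15 0.15 [0.4 0.1 1. ] 45.75 30.0
0.15 0.15 [-0.   0.2  0.4] 46.03 30.0
0.149 0.149 [-0.1  0.3  2.6] 45.56 30.0
0.148 0.148 [-0.4 -0.8  4. ] 45.85 30.0
0.147 0.147 [-1.1 -0.4  3.1] 46.04 30.0
0.146 0.1458 [-0.7 -2.1 -1.3] 45.98 30.0
0.145 0.1449 [-0.9 -1.7 -2.3] 46.3 30.0
0.144 0.1439 [-1.2 -0.6 -1.2] 45.89 30.0
0.143 0.1428 [-0.1 -2.  -5.4] 45.94 30.0
0.142 0.1419 [-0.1 -1.4 -6.6] 45.91 30.0
0.141 0.1409 [ 0.1  0.3 -5.3] 46.05 30.0
0.14 0.1401 [-0.1  0.1  0.4] 46.0 30.0
0.139 0.139 [-0.8  0.6  0.2] 45.97 30.0
0.138 0.1388 [-4.7  0.7 18.2] 45.99 30.0
0.137 0.1384 [-7.1  0.8 30.2] 45.8 30.0
stop
35.8583
```

There was resistance at 149–147 mm, then the force dropped through the click, and a hard stop came at 0.139, which matches the collar. Check that the hold is steady and take a last look.

```bash
python3 - <<'E'
from h import *
ctrl.move_l(np.array([.4921,-.0098,.1374]),vel=.02)
for i in range(3): ctrl.sleep(.4); print(ctrl.current_contact_force(),ctrl.current_tool_pos(),ctrl.current_grasp_force())
w=shot("F0");s=ctrl.read_camera("scene")[120:240,290:440]
cv2.imwrite("pics/m6.png",np.vstack([w[:300,120:520],cv2.resize(s,(400,300),interpolation=cv2.INTER_CUBIC)])); print(ctrl.current_t())
E
```

```text
[-4.2969  0.2143 21.5163] [ 0.4926 -0.0099  0.1384] 30.003109574317932
[-4.9275 -0.3184 21.6513] [ 0.4926 -0.0099  0.1385] 30.003158748149872
[-5.3558  0.3264 21.4812] [ 0.4926 -0.0099  0.1384] 30.003363490104675
37.4083
```

View pics/m6.png

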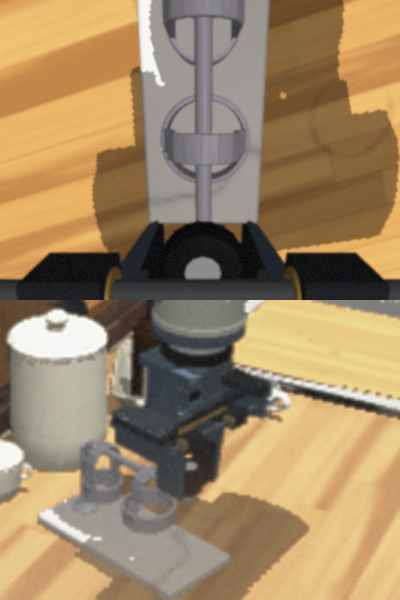

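Both cutters hang on the bar: the large one at (203,148), the small one further back. The cap sits level on the stud at (203,270) under a steady push of about 21 N. Hand in.

```bash
python3 -c "
from bench import ctrl
print(ctrl.sign_off(), ctrl.current_t())"
```

```text
the job is handed in; nothing more can be done
the job is handed in; nothing more can be done
```

The large cutter hangs released on the bar, and the black cap clicked home on the stud and is still held under a push of about 21 N; I handed the job in at about 37 s, and the sign-off gave no verdict.

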